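# Set the food warmer's dial to the yellow mark and start it

### The arm

A 7-joint arm with a two-finger parallel gripper is mounted at the origin on the work surface. World frame = base frame: x ahead of the robot, y to its left, z up, the work surface at z = 0. Lengths are in m, angles in degrees, forces in N, time in s.
With the tool pointing down it reaches from about 0.35 to 0.775 m from the base axis. Payload 3.1 kg.
Tool frame: the origin (TCP) lies at the very end of the fingers, on their centre line; the grasp point (between the pads) lies 19 mm behind it; z points along the fingers, y is the line along which they close (so a half turn about z gives the same grasp; the last joint's range is limited). The gripper opens to 85 mm and grips with 20 to 120 N. Pads are 22 mm wide; open, the fingers measure 114 mm over their backs; the gripper's body (76 mm by 85 mm) begins 54 mm behind the grasp point. The pads swing forward as they close: fully open they stand 13 mm farther back than shut.
Start: joints at [-68.967, 17.813, 0.802, 86.603, -0.252, 75.585, -1.558], TCP at [0.219, 0.505, 0.231] pointing down, gripper open.
Joint ranges: [-154.91, 154.91], [-16.99, 109.72], [-72.82, 74.43], [7.12, 147.25], [-82.49, 262.49], [11.32, 116.49], [-174.64, 174.64]. Speed limits (degrees/s): [159.86, 159.86, 180, 180, 180, 180, 180].

### API

Orientations are given as a 3x3 rotation matrix whose columns are the frame's x, y, z axes.
In Python, from cell import sensors, optics, order gives the robot as it stands.
- The arm moves only by the shell command python3 -m inch 'ROWS' [FORCE]. ROWS is JSON, a list that holds one entry, the list of rows, each a list of 5 numbers: the shift along the tool's x, y, z in cm, then the turn about the tool's z in rad, then the closure, from -1 (fully open) to 1 (shut). A call has 1 to 20 rows; each row shifts and turns the commanded pose from where the row before left it, along the tool's axes as they then stand; what a row does not reach is not made up. A row lasts 1/12 s, in which the tool goes at most 41.7 mm and 7.16 degrees, less where a joint would pass 70% of its speed; a pose out of reach is approached as far as the arm can. A call is refused whole if a number of a shift passes 4.17 or a number of a turn 0.125, either way. A call with a gripper value outside its range is refused whole. The fingers move at their own pace and stop on an object; FORCE is the grip in N (left out, the last holds). Time passes only in rows, so rows that do not move let the fingers close. It gives the time, the measured TCP pose, the force, the opening and the grip force at its end, in the units of the state.
- sensors.state(): the state, without advancing time (a new reading comes with each control period).
- optics.grab_frame(name): name is "scene" or "top"; returns a dict with "image" (400x640x3 uint8, red, green, blue), "camera_matrix" (3x3 intrinsics, pixels), "dist_coeffs" ([k1, k2, p1, p2, k3] as OpenCV has them; the pictures are not rectified), "origin" and "orientation" of the camera in the world. Camera axes: x right, y up, looking along -z (the intrinsics and any distortion apply to the point x, -y, -z); pixel columns grow to the right and rows downward; lengths in m; the calibration is good to about 2 mm. A picture is of the moment at which its call begins. There is no depth.
- order.job_done(): hands the job in; it is judged then, once.
The state is a dict: "time_s": time; "qpos": joint angles; "qd": joint speeds; "joint_efforts": joint torques, N m; "position": TCP position; "eef_rot": TCP orientation; "wrist_force": force on the tool from outside, world axes, zero at the start; "wrist_torque": the same for the moment, N m; "width": finger opening in m; "gripper_force": force on a finger pad.
Only numpy, scipy, OpenCV 4.12 (cv2) and the standard library are available. Lean on these libraries where they do the work, as an engineer would, in place of code of your own. Each camera call takes 0.05 s, during which the arm holds its last target. There are 200 camera calls.

### The job

With a fingertip laid on the big knurled dial of the food warmer, turn it clockwise by friction until its white pointer clicks into the notch at the yellow mark, without letting it go on to the red one. Then, and not before, press the green start button fully down and let go of it. Nothing is to be gripped, and the pot, ramekin and other kitchen things must be left where they stand.

Things in the scene. Friction and masses are not known exactly. Their poses are not given: they have to be found in the camera images.
- warmer: Food warmer fixed on the table: low aluminium box, flat top 50 mm above the table. Origin on its underside straight below the dial's axis; z up; x runs from the dial to the green button. The box spans x -95 to 185 mm, y -65 to 335 mm: grey control strip at y -65 to 65, black hot plate beyond it. Place and yaw differ each time.
- dial: Black knurled dial on the control strip, 94 mm across (too wide to grip), 19 mm tall, flat rubber-faced top 73 mm above the table. Origin on its upright axis at the underside, 19 mm below the top face; it turns in place. z up. A fingertip pressed on the top with 8 to 15 N, about 33 mm from the axis, and swept round the axis drags it along, perhaps slipping a little.
- pointer_tip (a point): Outer end of the white pointer bar (26 by 5 mm) lying on the dial's top, 45 mm from the axis; it turns with the dial.
- yellow_mark (a point): Yellow dot, 11 mm across, on the strip 58.5 mm from the dial's axis, at 20 deg to the right (clockwise) of the warmer's x direction. Blue dot 20 deg left of x, white 60 deg left, red 60 deg right.
- dial_angle (a joint): Dial angle in rad, growing clockwise seen from above. Four sprung notches: 0 (white dot, off), 0.698 (blue), 1.396 (yellow, wanted), 2.094 (red, too hot); travel -0.12 to 2.21. Starts in the white or blue notch (seldom balanced between them). The tipping points lie near 0.35, 1.05 and 1.75; once let go, the dial snaps to the notch on its side of them. Turning takes up to about 0.07 N m.
- start_button (a joint): Travel of the green start button in m: 0 up, 0.006 fully down. It springs back; fully down takes 5 N.
- start_button_top (a point): Centre of the top of the round green start button, 26 mm across, in a black housing on the control strip, 117 mm along the warmer's x from the dial's axis; pressed straight down.
- pot: Steel pot 170 mm across, 85 mm tall, on the hot plate. Origin at the centre of its underside. Leave alone.
- ramekin: White ceramic cup 70 mm across, 42 mm tall, on the hot plate near the button. Origin at its underside. Leave alone.
- shaker: Glass jar with steel cap, 48 mm across, 100 mm tall. Origin at its underside. Leave alone.
- bowl: Pale plastic mixing bowl 260 mm across, 100 mm tall. Origin at its underside. Leave alone.
- beaker: Clear tumbler 60 mm across, 120 mm tall. Origin at its underside. Leave alone.
- mixer: Red hand mixer lying on its base, 170 by 70 mm, 111 mm tall. Origin at its underside. Leave alone.

How it is judged (in metres and radians):
On the way, in this order (a step that is already met when the one before it is completed fails the run):
1. a fingertip presses on the dial (contact force between the fingers and dial above 0.5 N), for 0.05 s.
2. the dial rests in the notch at the yellow mark (value of joint dial_angle between 1.276 and 1.516 rad and velocity of joint dial_angle between -0.2 and 0.2 rad/s), for 0.2 s.
3. the green button is pressed down by the fingers (value of joint start_button above 0.0045 m and contact force between the fingers and warmer above 0.5 N and value of joint dial_angle between 1.276 and 1.516 rad), for 0.04 s.
At the end, for the whole second after the job is handed in: The dial is within 0.12 rad (7 deg) of the yellow mark's notch (1.396), the green button has been pressed after that (at least 4.5 mm) and is up again (within 1.5 mm), and each loose thing is within 20 mm of where it stood (value of joint dial_angle between 1.276 and 1.516 rad and value of joint start_button below 0.0015 m and linear speed of pot below 0.02 m/s and distance of each of pot, ramekin, shaker, bowl, beaker, mixer from where it was at the start of the episode below 0.02 m); the robot touches nothing.
It fails at once if the dial goes on past the tipping point to the red mark (value of joint dial_angle above 1.8 rad).
It fails at once if the start button is pressed while the dial is not at the yellow mark (value of joint start_button above 0.003 m and not (value of joint dial_angle between 1.276 and 1.516 rad)).
It fails at once if a kitchen thing is lifted or shoved more than 25 mm (distance of any of pot, ramekin, shaker, bowl, beaker, mixer from where it was at the start of the episode above 0.025 m).
It also fails if it takes over 38 s, if anything falls off the work surface, if the arm or the gripper's body presses on something with over 40 N, if the wrist force passes 120 N, or if a joint passes its speed limit or range.

## Working session

There is one attempt and no reset: what is moved stays moved. The work goes in short steps, Python scripts to look and compute and a shell command to move; the robot and the scene stay as the last step left them, time stands still between calls to the robot, and variables do not carry over. Pictures are saved under pics/ and viewed, at most 10 in all, crops included, and the job is handed in when it is done.

```bash
mkdir -p pics; cat > h.py <<'E'
import numpy as np, cv2
from cell import sensors, optics, order
def grab(n,save=None):
    f=optics.grab_frame(n)
    if save: cv2.imwrite('pics/'+save,f['image'][:,:,::-1])
    return f
def ray(f,uv,z):
    p=cv2.undistortPoints(np.array([[uv]],float),np.array(f['camera_matrix'],float),np.array(f['dist_coeffs'],float))[0,0]
    d=np.array(f['orientation'])@np.array([p[0],-p[1],-1]); o=np.array(f['origin'])
    return o+d*(z-o[2])/d[2]
def blobs(f,lo,hi,amin=8):
    m=cv2.inRange(cv2.cvtColor(f['image'],cv2.COLOR_RGB2HSV),np.array(lo),np.array(hi))
    n,l,s,c=cv2.connectedComponentsWithStats(m)
    return [(c[i].round(1),s[i,4]) for i in range(1,n) if s[i,4]>=amin]
E
python3 - <<'E'
from h import *
for n in('top','scene'):
    f=grab(n,n+'0.png'); print(n,f['origin'])
    for k,lo,hi in(('green',(45,100,50),(85,255,255)),('yellow',(22,120,100),(35,255,255)),('blue',(95,120,60),(130,255,255)),('red',(0,150,80),(8,255,255))):
        print(k,[(c,a,ray(f,c,.05).round(3)) for c,a in blobs(f,lo,hi)])
s=sensors.state();print(s['time_s'],s['position'],s['eef_rot'],s['wrist_force'])
E
```

```text
top [ 0.29585959 -0.00261899  1.25836743]
green [(array([536.8, 222.2]), np.int32(325), array([ 0.473, -0.703,  0.05 ])), (array([340.8, 175.8]), np.int32(52), array([ 0.622, -0.115,  0.05 ]))]
yellow [(array([253.9,  83.3]), np.int32(9), array([0.928, 0.154, 0.05 ])), (array([221.9,  98.1]), np.int32(8), array([0.878, 0.254, 0.05 ])), (array([237.9,  98.1]), np.int32(8), array([0.878, 0.204, 0.05 ])), (array([253.9,  98.1]), np.int32(8), array([0.877, 0.153, 0.05 ])), (array([269.9,  98.1]), np.int32(8), array([0.877, 0.103, 0.05 ])), (array([285.9,  98.1]), np.int32(8), array([0.877, 0.052, 0.05 ])), (array([343.4, 198.1]), np.int32(10), array([ 0.552, -0.121,  0.05 ]))]
blue []
red [(array([460.9, 183.2]), np.int32(837), array([ 0.596, -0.482,  0.05 ])), (array([566.5, 218.6]), np.int32(156), array([ 0.483, -0.795,  0.05 ])), (array([  9.8, 285.5]), np.int32(777), array([0.304, 0.843, 0.05 ]))]
scene [1.0000909  0.77350721 1.33107288]
green [(array([219.9,  87.2]), np.int32(791), array([ 0.584, -0.655,  0.05 ])), (array([279., 182.]), np.int32(43), array([ 0.611, -0.128,  0.05 ]))]
yellow [(array([633.9,  16.8]), np.int32(191), array([-1.368, -0.109,  0.05 ])), (array([618.8,   6.2]), np.int32(8), array([-1.371, -0.208,  0.05 ])), (array([295.5, 175. ]), np.int32(8), array([ 0.551, -0.125,  0.05 ])), (array([247. , 291.5]), np.int32(1006), array([0.877, 0.163, 0.05 ])), (array([231.6, 300.2]), np.int32(1046), array([0.926, 0.164, 0.05 ]))]
blue []
red [(array([229.6,  55.3]), np.int32(113), array([ 0.469, -0.814,  0.05 ])), (array([235.4, 117.1]), np.int32(921), array([ 0.603, -0.474,  0.05 ])), (array([561.3, 339.8]), np.int32(1243), array([0.221, 0.759, 0.05 ]))]
0.1 [0.21835851 0.50410245 0.23034938] [[-9.17628427e-01  3.97438680e-01 -7.51557223e-04]
 [ 3.97439383e-01  9.17626399e-01 -1.93086174e-03]
 [-7.77503930e-05 -2.07051206e-03 -9.99997853e-01]] [ 0.72338055 -0.26881221  0.38495565]
```

View pics/top0.png

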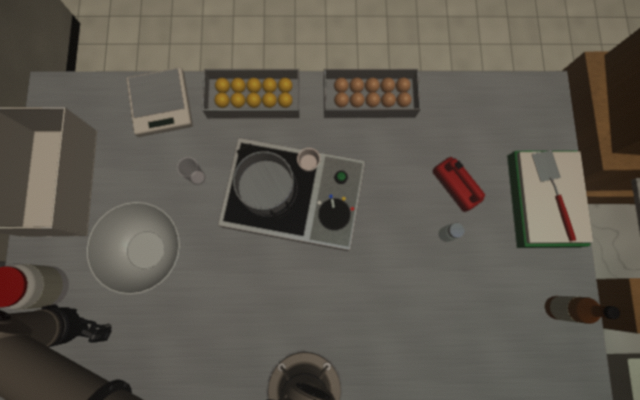

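View pics/scene0.png

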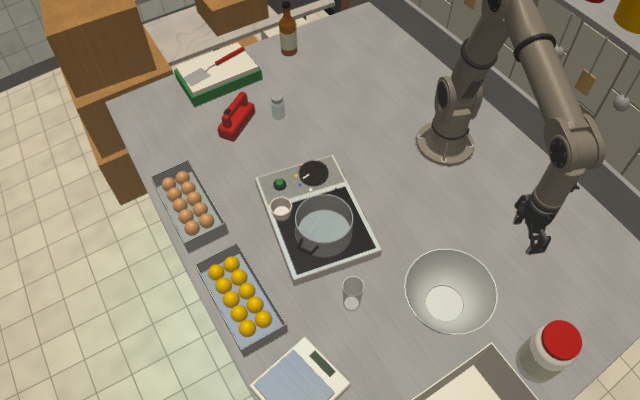

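```bash
python3 - <<'E'
from h import *
out=[]
for n,(u,v),z in(('top',(336,200),.073),('scene',(300,178),.073)):
    f=grab(n); im=f['image']
    c=im[v-35:v+35,u-35:u+35]
    out.append(cv2.resize(c[:,:,::-1],(390,390),interpolation=cv2.INTER_CUBIC))
    g=cv2.cvtColor(c,cv2.COLOR_RGB2GRAY); print(n,np.percentile(g,[2,10,50,90]))
    m=cv2.inRange(g,0,45); m=cv2.morphologyEx(m,cv2.MORPH_OPEN,np.ones((3,3)))
    for ct in cv2.findContours(m,cv2.RETR_EXTERNAL,cv2.CHAIN_APPROX_NONE)[0]:
        if cv2.contourArea(ct)<60: continue
        e=cv2.fitEllipse(cv2.convexHull(ct)); p=(e[0][0]+u-35,e[0][1]+v-35)
        print(cv2.contourArea(ct),np.round(p,1),np.round(e[1],1),ray(f,p,.065).round(4))
    for k,lo,hi,zz in(('green',(45,80,40),(85,255,255),.068),('yellow',(20,100,80),(38,255,255),.05),('blue',(100,60,60),(130,255,255),.05),('red',(0,120,80),(8,255,255),.05),('red2',(170,120,80),(180,255,255),.05)):
        print(k,[(p,a,ray(f,p,zz).round(4)) for p,a in blobs(f,lo,hi,3) if abs(p[0]-u)<35 and abs(p[1]-v)<35])
cv2.imwrite('pics/crop.png',np.hstack(out))
E
```

```text
top [ 22.  25.  86. 113.]
665.0 [334.  213.9] [30.5 30.9] [ 0.5016 -0.0906  0.065 ]
440.5 [271.1 276.2] [ 32.7 238.5] [0.3221 0.0938 0.065 ]
green [(array([340.9, 175.8]), np.int32(66), array([ 0.6171, -0.1137,  0.068 ]))]
yellow [(array([343.5, 198.1]), np.int32(15), array([ 0.5523, -0.1215,  0.05  ]))]
blue [(array([330.5, 195.9]), np.int32(15), array([ 0.5594, -0.0824,  0.05  ]))]
red [(array([351.7, 208.2]), np.int32(12), array([ 0.5211, -0.1454,  0.05  ]))]
red2 []
scene [ 47.  50. 145. 168.]
green [(array([279.3, 182.2]), np.int32(48), array([ 0.6165, -0.1144,  0.068 ]))]
yellow [(array([295.8, 175.2]), np.int32(11), array([ 0.5508, -0.1234,  0.05  ]))]
blue [(array([299.5, 184.4]), np.int32(11), array([ 0.5596, -0.0842,  0.05  ]))]
red [(array([299.8, 166.4]), np.int32(5), array([ 0.5207, -0.1487,  0.05  ]))]
red2 []
```

View pics/crop.png

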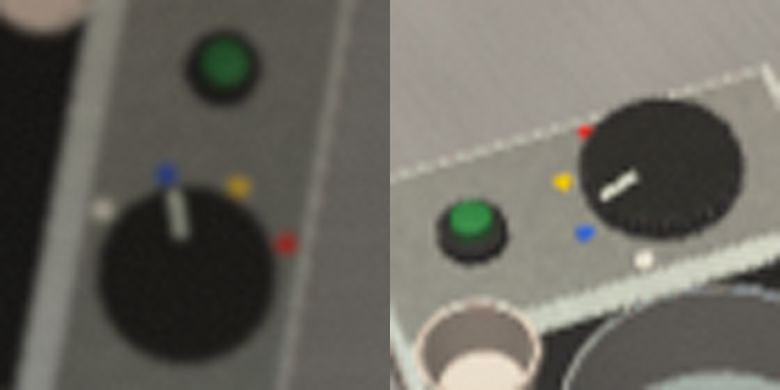

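The dial's axis is near (0.5015, -0.0915), with the warmer's x at -11°. The pointer stands at blue (crop left at 176,200; scene crop at 610,190), so it needs 40° clockwise. Marks, button and dial distances agree with the given sizes.

I'll shut the fingers and move above the robot-side face of the dial.

```bash
python3 -m inch '[[[-2.59,-2.48,0,0,1],[-2.59,-2.48,0,0,1],[-2.59,-2.48,0,0,1],[-2.59,-2.48,0,0,1],[-2.59,-2.48,0,0,1],[-2.59,-2.48,0,0,1],[-2.59,-2.48,0,0,1],[-2.59,-2.48,0,0,1],[-2.59,-2.48,0,0,1],[-2.59,-2.48,0,0,1],[-2.59,-2.48,0,0,1],[-2.59,-2.48,0,0,1],[-2.59,-2.48,0,0,1],[-2.59,-2.48,0,0,1],[-2.59,-2.48,0,0,1],[-2.59,-2.48,0,0,1],[-2.59,-2.48,0,0,1],[-2.59,-2.48,0,0,1]]]' 40
python3 -m inch '[[[0,0,0,0.12,1],[0,0,0,0.12,1],[0,0,0,0.12,1],[0,0,0,0.12,1],[0,0,0,0.12,1],[0,0,0,0.12,1],[0,0,0,0.12,1],[0,0,0,0.12,1],[0,0,0,0.12,1],[0,0,0,0.08,1],[0,0,0,0,1],[0,0,0,0,1]]]'
cat >> h.py <<'E'
def st(tgt=None):
    s=sensors.state();R=np.array(s['eef_rot']);p=np.array(s['position'])
    print('t',round(s['time_s'],2),'p',p.round(4),'xang',np.degrees(np.arctan2(R[1,0],R[0,0])).round(1),'F',np.round(s['wrist_force'],1),'w',round(s['width'],4))
    a=p[:2]-[.5015,-.0915];print('r',np.hypot(*a).round(4),'phi',np.degrees(np.arctan2(a[1],a[0])).round(1))
    if tgt is not None: print('tool cm',(100*R.T@(np.array(tgt)-p)).round(2))
E
python3 -c "
from h import *
st([.4685,-.0915,.085])"
```

```text
time_s: 1.7
position: [0.4693, -0.0917, 0.2314]
eef_rot: [[-0.918, 0.397, 0.0], [0.397, 0.918, 0.0], [-0.0, 0.001, -1.0]]
wrist_force: [-0.2, 0.3, 0.4]
width: 0.0003
gripper_force: 0.0
time_s: 2.7
position: [0.4689, -0.0901, 0.2312]
eef_rot: [[-0.004, 1.0, -0.0], [1.0, 0.004, 0.0], [0.0, -0.0, -1.0]]
wrist_force: [-0.1, -0.3, 1.0]
width: -0.0
gripper_force: 0.0
t 2.7 p [ 0.4689 -0.0901  0.2312] xang 90.3 F [-0.1 -0.3  1. ] w -0.0
r 0.0327 phi 177.5
tool cm [-0.14 -0.03 14.62]
```

```bash
python3 -m inch '[[[-0.1,0,2,0,1],[0,0,2,0,1],[0,0,2,0,1],[0,0,2,0,1],[0,0,2,0,1],[0,0,2,0,1],[0,0,1.5,0,1],[0,0,1,0,1],[0,0,0.3,0,1],[0,0,0.2,0,1],[0,0,0.1,0,1],[0,0,0.1,0,1],[0,0,0,0,1],[0,0,0,0,1]]]'
python3 -c "
from h import *
st([.4685,-.0915,.073])"
```

```text
time_s: 3.87
position: [0.4695, -0.0912, 0.0799]
eef_rot: [[-0.002, 1.0, 0.001], [1.0, 0.002, 0.0], [0.0, 0.001, -1.0]]
wrist_force: [0.3, 1.1, -0.4]
width: -0.0003
gripper_force: 0.0
t 3.87 p [ 0.4695 -0.0912  0.0799] xang 90.1 F [ 0.3  1.1 -0.4] w -0.0003
r 0.032 phi 179.5
tool cm [-0.03 -0.11  0.69]
```

```bash
python3 -m inch '[[[0,-0.1,0.2,0,1],[0,0,0.2,0,1],[0,0,0.1,0,1],[0,0,0.1,0,1],[0,0,0.1,0,1],[0,0,0,0,1],[0,0,0,0,1]]]'
```

```text
time_s: 4.45
position: [0.4679, -0.0913, 0.0731]
eef_rot: [[-0.002, 1.0, -0.0], [1.0, 0.002, 0.001], [0.001, -0.0, -1.0]]
wrist_force: [-3.2, -0.4, 6.9]
width: 0.0001
gripper_force: 3.6
```

```bash
python3 -m inch '[[[0,0,0.04,0,1],[0,0,0,0,1]]]'
```

```text
time_s: 4.62
position: [0.4679, -0.0913, 0.073]
eef_rot: [[-0.002, 1.0, -0.0], [1.0, 0.002, 0.001], [0.001, -0.0, -1.0]]
wrist_force: [-3.4, 0.7, 9.6]
width: 0.0001
gripper_force: 5.0
```

```bash
python3 -m inch '[[[0,0,0.03,0.025,1],[0.17,0,0,0.05,1],[0.17,0,0,0.05,1],[0.17,0,0,0.05,1],[0.17,0,0,0.05,1],[0.17,0,0,0.05,1],[0.17,0,0,0.05,1],[0.17,0,0,0.05,1],[0.17,0,0,0.05,1],[0,0,0,0,1]]]'
cat > look.py <<'E'
import sys
from h import *
st()
f=grab('scene'); c=f['image'][145:205,260:350]
cv2.imwrite('pics/'+sys.argv[1],cv2.resize(c[:,:,::-1],(720,480),interpolation=cv2.INTER_CUBIC))
# bright low-saturation pixels on the dial top -> pointer
hsv=cv2.cvtColor(f['image'],cv2.COLOR_RGB2HSV)
v,u=np.nonzero((hsv[...,2]>95)&(hsv[...,1]<90))
A=np.array([.5015,-.0915]);P=[]
for a,b in zip(u,v):
    if 250<a<360 and 140<b<215:
        q=ray(f,(a,b),.0735)[:2]-A
        if .012<np.hypot(*q)<.044: P.append((*q,hsv[b,a,2]))
P=np.array(P)
if len(P):
    m=np.average(P[:,:2],axis=0,weights=P[:,2]-80); print(len(P),'r',np.hypot(*m).round(4),'dial rad',(1.047+np.radians(-11.3)-np.arctan2(m[1],m[0])).round(3))
E
python3 look.py d1.png
```

```text
time_s: 5.45
position: [0.472, -0.0779, 0.073]
eef_rot: [[0.412, 0.911, 0.002], [0.911, -0.412, 0.001], [0.002, 0.002, -1.0]]
wrist_force: [-1.0, 1.6, 9.3]
width: -0.0002
gripper_force: 4.6
t 5.45 p [ 0.472  -0.0779  0.073 ] xang 65.7 F [-1.   1.6  9.3] w -0.0002
r 0.0325 phi 155.2
19 r 0.0311 dial rad 1.164
```

View pics/d1.png

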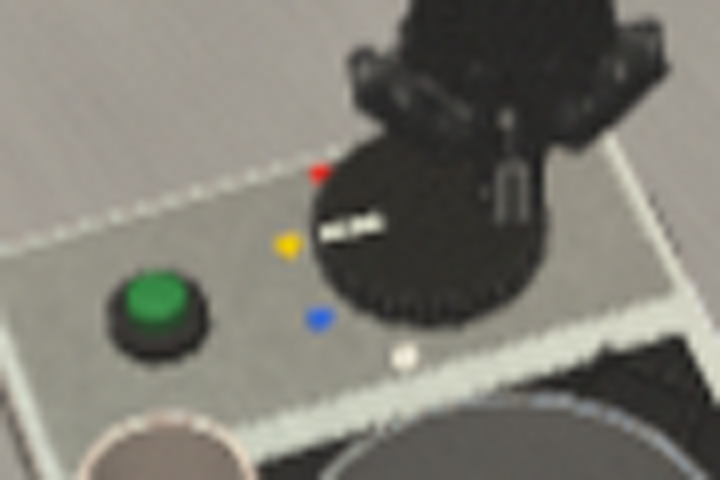

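The fingertip covers the dial's far-right side. The pointer (crop 345,227) has just passed the tipping point, at about 1.15 rad, close to the yellow dot (288,245). I'll sweep about 0.2 rad more, then lift.

```bash
python3 -m inch '[[[0.17,0,0,0.05,1],[0.17,0,0,0.05,1],[0.17,0,0,0.05,1],[0.17,0,0,0.05,1],[0,0,0,0,1],[0,0,0,0,1]]]'
python3 look.py d2.png
```

```text
time_s: 6.0
position: [0.4759, -0.072, 0.073]
eef_rot: [[0.583, 0.812, 0.004], [0.812, -0.583, 0.0], [0.002, 0.003, -1.0]]
wrist_force: [0.3, 1.0, 7.2]
width: 0.0001
gripper_force: 3.8
t 6.0 p [ 0.4759 -0.072   0.073 ] xang 54.3 F [0.3 1.  7.2] w 0.0001
r 0.0322 phi 142.8
23 r 0.033 dial rad 1.372
```

Dial reads 1.37 rad, so I'll lift off and compute the move to the button.

```bash
python3 -m inch '[[[0,0,-0.2,0,1],[0,0,-0.5,0,1],[0,0,-1.5,0,1],[0,0,-2,0,1],[0,0,-2,0,1],[0,0,0,0,1],[0,0,0,0,1],[0,0,0,0,1]]]'
python3 look.py d3.png; python3 -c "
from h import *
st([.6164,-.1148,.09])"
```

```text
time_s: 6.72
position: [0.4732, -0.0717, 0.133]
eef_rot: [[0.583, 0.812, -0.001], [0.812, -0.583, 0.0], [-0.0, -0.001, -1.0]]
wrist_force: [-0.0, 0.8, 0.9]
width: 0.0002
gripper_force: 0.0
t 6.72 p [ 0.4732 -0.0717  0.133 ] xang 54.3 F [-0.   0.8  0.9] w 0.0002
r 0.0345 phi 144.9
21 r 0.0331 dial rad 1.428
t 6.77 p [ 0.4729 -0.0716  0.1327] xang 54.3 F [0.1 0.2 0.3] w -0.0003
r 0.0348 phi 145.2
tool cm [ 4.87 14.18  4.23]
```

View pics/d3.png

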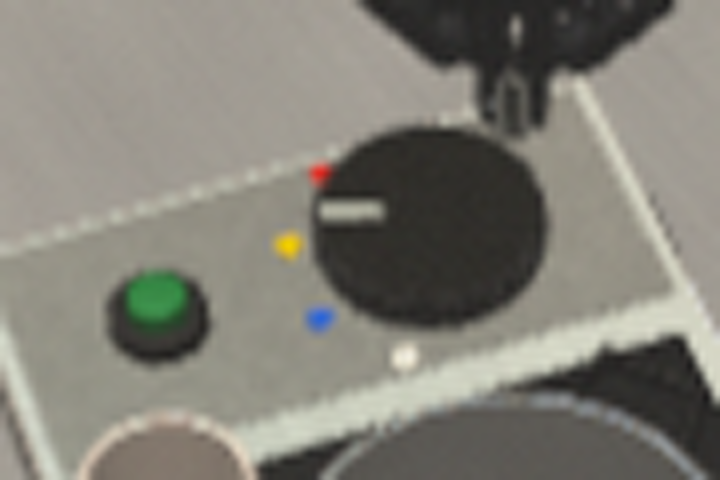

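The finger is clear, and the pointer (crop 350,210) rests in the yellow notch at about 1.4 rad. Next, the button.

```bash
python3 -m inch '[[[0.8,2.36,0,0,1],[0.8,2.36,0,0,1],[0.8,2.36,0,0,1],[0.8,2.36,0,0,1],[0.8,2.36,0,0,1],[0.8,2.36,0,0,1],[0,0,1.5,0,1],[0,0,1.5,0,1],[0,0,0.5,0,1],[0,0,0,0,1],[0,0,0,0,1],[0,0,0,0,1]]]'
python3 -c "
from h import *
st([.6164,-.1148,.09])"
```

```text
time_s: 7.77
position: [0.6171, -0.1157, 0.0992]
eef_rot: [[0.583, 0.812, 0.001], [0.812, -0.583, -0.0], [0.0, 0.001, -1.0]]
wrist_force: [0.5, 0.0, 0.7]
width: -0.0004
gripper_force: 0.0
t 7.77 p [ 0.6171 -0.1157  0.0992] xang 54.3 F [0.5 0.  0.7] w -0.0004
r 0.1181 phi -11.8
tool cm [ 0.03 -0.11  0.92]
```

```bash
python3 -m inch '[[[0,-0.1,0.5,0,1],[0,0,0.5,0,1],[0,0,0.4,0,1],[0,0,0.3,0,1],[0,0,0.2,0,1],[0,0,0.2,0,1],[0,0,0.2,0,1],[0,0,0,0,1]]]'
```

```text
time_s: 8.43
position: [0.6159, -0.1149, 0.0751]
eef_rot: [[0.583, 0.812, -0.001], [0.812, -0.583, 0.0], [-0.0, -0.001, -1.0]]
wrist_force: [0.5, 0.8, 0.6]
width: -0.0
gripper_force: 0.0
```

```bash
python3 -m inch '[[[0,0,0.2,0,1],[0,0,0.2,0,1],[0,0,0.2,0,1],[0,0,0,0,1]]]'
```

```text
time_s: 8.77
position: [0.6164, -0.1152, 0.0698]
eef_rot: [[0.583, 0.812, 0.001], [0.812, -0.583, -0.0], [0.0, 0.001, -1.0]]
wrist_force: [0.2, 0.8, 3.0]
width: -0.0003
gripper_force: 1.4
```

```bash
python3 -m inch '[[[0,0,0.2,0,1],[0,0,0.2,0,1],[0,0,0.1,0,1],[0,0,0,0,1]]]'
```

```text
time_s: 9.1
position: [0.6164, -0.1152, 0.0662]
eef_rot: [[0.583, 0.812, 0.001], [0.812, -0.583, 0.0], [0.001, 0.001, -1.0]]
wrist_force: [-2.6, 1.1, 9.0]
width: 0.0004
gripper_force: 4.6
```

```bash
python3 -m inch '[[[0,0,0.1,0,1],[0,0,0.1,0,1],[0,0,0,0,1],[0,0,0,0,1]]]'; python3 - <<'E'
from h import *
st()
f=grab('scene'); cv2.imwrite('pics/p.png',cv2.resize(f['image'][145:205,250:340,::-1],(720,480),interpolation=cv2.INTER_CUBIC))
E
```

```text
time_s: 9.43
position: [0.6165, -0.1152, 0.066]
eef_rot: [[0.583, 0.812, 0.002], [0.812, -0.583, 0.001], [0.002, 0.001, -1.0]]
wrist_force: [-5.4, 1.9, 16.1]
width: 0.0003
gripper_force: 8.6
t 9.43 p [ 0.6165 -0.1152  0.066 ] xang 54.3 F [-5.4  1.9 16.1] w 0.0003
r 0.1174 phi -11.7
```

View pics/p.png

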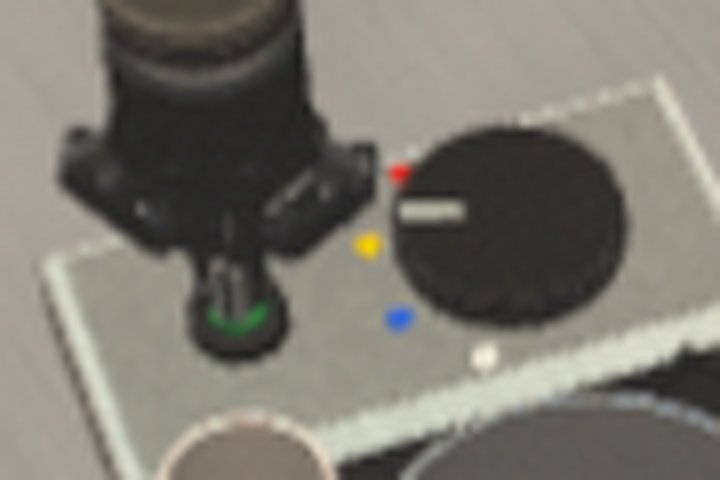

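The button (crop 238,318) is sunk into its housing and bottoms hard at z = 0.066, while the pointer (432,210) stays at yellow. I'll release it now.

```bash
python3 -m inch '[[[0,0,-0.3,0,1],[0,0,-0.5,0,1],[0,0,-1.5,0,1],[0,0,-2.5,0,1],[0,0,-3,0,1],[0,0,-3,0,1],[0,0,0,0,1],[0,0,0,0,1],[0,0,0,0,1],[0,0,0,0,1],[0,0,0,0,1],[0,0,0,0,1]]]'
python3 look.py d4.png; python3 -c "
from h import *
f=grab('scene');print([(p,a) for p,a in blobs(f,(45,80,40),(85,255,255),3) if abs(p[0]-280)<20])"
```

```text
time_s: 10.48
position: [0.6154, -0.1146, 0.1692]
eef_rot: [[0.583, 0.812, -0.002], [0.812, -0.583, 0.0], [-0.001, -0.002, -1.0]]
wrist_force: [-0.7, 0.6, 0.0]
width: -0.0001
gripper_force: 0.0
t 10.48 p [ 0.6154 -0.1146  0.1692] xang 54.3 F [-0.7  0.6  0. ] w -0.0001
r 0.1162 phi -11.5
21 r 0.0331 dial rad 1.428
[(array([279.2, 182.3]), np.int32(49))]
```

The button is back up (same pixel and area as at the start), and the dial still reads at yellow.

```bash
python3 -c "
from cell import order
print(order.job_done())"
```

```text
the job is handed in; nothing more can be done
None
```

The job is handed in: the dial sits in the yellow notch (camera reads about 1.43 rad against 1.396), the green button was then pressed to its stop and came back up, and nothing else was touched as far as I saw; no verdict came back.

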